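# Drive a stuck dowel pin out of a floating block

### The arm

A 6-joint arm with a two-finger parallel gripper is mounted at the origin on a cart in front of the work surface, level with it; the furniture and walls round the work are solid. World frame = base frame: x ahead of the robot, y to its left, z up, the work surface at z = 0. Lengths are in m, angles in rad, forces in N, time in s.
With the tool pointing down it reaches from about 0.425 to 0.95 m from the base axis. Payload 3.5 kg.
Tool frame: the origin (TCP) lies where the fingers leave the gripper's body, on its centre line; the fingertips stand 73 mm ahead of it and the grasp point (between the pads) lies 54 mm ahead of it; z points along the fingers, y is the direction in which the jaws open and shut (so a half turn about z gives the same grasp; the last joint's range is limited). The gripper opens to 85 mm and grips with 20 to 120 N. Pads are 22 mm wide; open, the fingers measure 114 mm over their backs; the gripper's body (76 mm by 85 mm) begins 54 mm behind the grasp point. The pads swing forward as they close: fully open they stand 13 mm farther back than shut.
Start: joints at [0.962, 0.286, 1.577, -0, 1.279, -0.15], TCP at [0.299, 0.605, 0.304] pointing down, gripper open.
Joint ranges: [-2.77, 2.77], [-0.9, 2.22], [0.21, 2.48], [-1.53, 4.67], [0.24, 2.81], [-2.84, 2.84]. Speed limits (rad/s): [2.79, 2.79, 3.14, 3.14, 3.14, 3.14].

### API

Orientations are given as a rotation vector (axis times angle).
In Python, from plant import ctrl gives the robot as it stands. The module is installed in compiled form; this text tells all that it offers.
- The arm moves only by the tool step_arm, never from a script. Its argument "deltas" is a list of rows, each a list of 3 entries, a list of its own where there are three numbers: the opening in per cent of the stroke, from 0 (shut) to 100 (fully open), then the shift along the world's x, y, z in cm, then the turn about the world's z in degrees. A call has 1 to 10 rows; each row shifts and turns the commanded pose from where the row before left it; what a row does not reach is not made up. A row lasts 1/10 s, in which the tool goes at most 50 mm and 8.59 degrees, less where a joint would pass 70% of its speed; a pose out of reach is approached as far as the arm can. A call with a gripper value outside its range is refused whole. The fingers move at their own pace and stop on an object; "squeeze" is the grip in N (left out, the last holds). Time passes only in rows, so rows that do not move let the fingers close. It gives the time, the measured TCP pose, the force and the opening at its end, in the units of the state.
- ctrl.state(): the state, without advancing time (a new reading comes with each control period).
- ctrl.camera(name): name is "scene" or "top" or "wrist"; returns the picture (400x640x3 uint8, red, green, blue); there is no depth.
- ctrl.camera_info(name): a dict with "vfov" (degrees; the focal length in pixels is half the picture's height over the tangent of half this angle, whatever the lens; pixels are square), "cx", "cy" (the principal point, pixels), "rvec" (rotation vector, rad) and "tvec" (3), from world to camera coordinates, as OpenCV has them. Camera axes: x right, y down, z forward; pixel columns grow to the right and rows downward; lengths in m; the calibration is good to about 2 mm. A picture is of the moment at which its call begins: read the wrist's pose just before it. camera_info takes no time and is no camera call; for the wrist camera it gives the pose at the moment of the call.
- ctrl.sign_off(): hands the job in, once; it reports no verdict.
The state is a dict: "t": time; "joints": joint angles; "joint_velocities": joint speeds; "joint_efforts": joint torques, N m; "tcp_pos": TCP position; "ee_rot": TCP orientation; "force": force on the tool from outside, world axes, zero at the start; "moment": the same for the moment, N m; "opening": opening from 0.0 (shut) to 1.0 (fully open).
Only numpy, scipy, OpenCV 4.12 (cv2) and the standard library are available. Lean on these libraries where they do the work, as an engineer would, in place of code of your own. Each camera call takes 0.05 s, during which the arm holds its last target.

### The job

Take the slimmer of the two drifts from the stand and push the dowel pin down through the bore of the block until it has come right out underneath and stands on the pad. Go gently: the drift is thin and the block must not be marked, so never press on the fixture with more than about 30 newtons. Then put the drift back upright in the hole of the stand it came from, hanging by its collar, and leave the stouter drift where it is.

Things in the scene. Friction and masses are not known exactly. Their poses are not given: they have to be found in the camera images.
- fixture: Drive-out fixture, fixed: dark base plate 122 x 70 x 10 mm with two aluminium rails along the fixture's x; on the rails floats an aluminium block 70 (x) by 64 (y) by 30 mm high, underside 39 mm, top face 69 mm above the worktop. Origin: centre of the base's underside; z up. A rubber pad, top 14 mm above the worktop, lies open under the bore between the rails.
- bore_mid (a point): Point of the fixture at the height of the block's top face, where the bore is if the block stands mid-way. The block's one vertical through bore is 12 mm in diameter (0.5 mm chamfer) and holds the pin. It lies on the centre line in y, but the block stands anywhere from -17 to +17 mm along the fixture's x (not measured). It gives way along x only under 10 N side force. Axes as the fixture's.
- pin (a joint): Travel of the dowel pin (steel, 11 mm diameter, 22 mm long) down the bore, m. At 0 its top is 3 mm below the block's top face; at 0.027 its top is level with the block's underside; at 0.030 it stands on the pad and stops hard. It starts at 0 to 0.005, moves only when pushed with 7 N (1 N more at 25 mm/s) and stays where it is left.
- drift_grip (a point): Centre of the handle of the slim drift, the tool to use: loose steel rod, 0.12 kg, 101 mm long. Handle 16 mm in diameter, 45 mm long; below it a collar 26 mm in diameter, 4 mm thick; then a shank 10 mm in diameter, 52 mm long, whose last 6 mm taper to a flat 9 mm nose. The point is on the axis, 22.5 mm above the collar's top. z runs up to the handle's end. Grasp the handle from above in any direction.
- drift_tip (a point): Centre of the slim drift's nose face (lower end), 78.5 mm below drift_grip along its axis. Same axes.
- fat_drift_grip (a point): Centre of the handle of the stouter drift, which stays in the stand: same handle, collar and lengths, but a shank 15 mm in diameter, too thick for the bore.
- stand: Fixed grey stand 44 (x) by 126 (y) mm, 70 mm high: top plate 12 mm thick on two end legs, open below, foot plate 4 mm. Origin: centre of the underside; z up. Two through holes, 17.5 mm in diameter, at y = -40 and +40 mm, x = 0. In each hangs a drift, handle up, collar on the top plate, nose 18 mm above the worktop; which drift is in which hole varies.
There are look-alikes about, which are no part of the job. What is shaped like the part that bears drift_grip but orange or pink is not meant.

How it is judged:
On the way, in this order (a step that is already met when the one before it is completed fails the run):
1. the nose of the slim drift is in the bore of the block (z of drift_tip in the frame of fixture between 0.03 and 0.0665 m and x of drift_tip in the frame of fixture between -0.02 and 0.02 m and y of drift_tip in the frame of fixture between -0.004 and 0.004 m), for 0.05 s.
2. the pin is pushed right out of the underside of the block with the drift still in the bore (value of joint pin above 0.028 m and z of drift_tip in the frame of fixture below 0.045 m), for 0.1 s.
At the end, for the whole second after the job is handed in: The pin is at least 28 mm down (out of the block, on the pad or within 2 mm of it); the slim drift hangs upright (within 0.12 rad) in its stand hole, nose within 5 mm of its height there and 8 mm of the hole's axis, released, at rest; the stouter drift is still in its hole (value of joint pin above 0.028 m and z of drift_tip in the frame of stand between 0.013 and 0.023 m and angle between drift_tip's own z axis and vertical below 0.12 rad and (y of drift_tip in the frame of stand between -0.048 and -0.032 m or y of drift_tip in the frame of stand between 0.032 and 0.048 m) and x of drift_tip in the frame of stand between -0.008 and 0.008 m); the robot touches nothing.
It fails at once if the fixture (with its block and pin) is pressed with more than 30 N (contact force between fixture and anything else above 30 N).
It fails at once if the stouter drift is moved by more than 30 mm (distance of fat_drift_grip from where it was at the start of the episode above 0.03 m).
It also fails if it takes over 72 s, if anything falls off the work surface, if the arm or the gripper's body presses on something with over 40 N, if the wrist force passes 120 N, or if a joint passes its speed limit or range.

## Working session

There is one attempt and no reset: what is moved stays moved. The work goes in short steps, Python scripts to look and compute and a tool call to move; the robot and the scene stay as the last step left them, time stands still between calls to the robot, and variables do not carry over. Pictures are saved under pics/ and viewed, and the job is handed in when it is done.

Besides the shell and the picture viewer there is one more tool, called by a JSON object that holds its "method" and its "body". step_arm: Moves the arm, as the interface text tells. Its arguments: {"type":"object","properties":{"deltas":{"type":"array"},"squeeze":{"type":"number"}},"required":["deltas"]}

```bash
mkdir -p pics; python3 - <<'E'
from plant import ctrl
import cv2
print(ctrl.state())
for n in ("scene","top","wrist"):
    print(n,ctrl.camera_info(n))
    cv2.imwrite(f"pics/{n}0.png",ctrl.camera(n)[:,:,::-1])
E
```

```text
{'t': 0.0, 'joints': array([ 9.62027046e-01,  2.87168373e-01,  1.57819662e+00, -6.69076210e-06,
        1.27859079e+00, -1.49970101e-01]), 'joint_velocities': array([-9.32328316e-04,  1.46975062e-03, -3.34259614e-04,  1.03130702e-03,
        6.15825728e-05,  1.00580361e-04]), 'joint_efforts': array([ 2.79058522e-04, -4.05971503e+01, -2.92633027e+01, -9.05248339e-05,
        5.64627306e-03,  1.28009961e-05]), 'tcp_pos': array([0.29860935, 0.60480681, 0.30253455]), 'ee_rot': array([-0.71417477, -3.05844508,  0.00345083]), 'force': array([0.27578626, 0.12194439, 0.25996944]), 'moment': array([ 0.05114076, -0.05351457,  0.02414816]), 'opening': 1.000818013839514}
scene {'vfov': 52.57500881815877, 'cx': 321.73317560836415, 'cy': 198.03820722555403, 'rvec': array([ 2.16874937, -1.11518488,  0.45698145]), 'tvec': array([-0.24091092,  0.3966155 ,  0.54986021])}
top {'vfov': 54.93982454554552, 'cx': 309.48602044178944, 'cy': 200.89784973482023, 'rvec': array([ 2.16229157, -2.1626957 ,  0.17503926]), 'tvec': array([0.08970476, 0.55222742, 1.01658757])}
wrist {'vfov': 70.02754770751966, 'cx': 314.8952834709641, 'cy': 201.76011392167635, 'rvec': array([-2.43296184, -1.5140555 , -0.23467909]), 'tvec': array([-0.67301466, -0.04123269,  0.38158829])}
```

View pics/scene0.png

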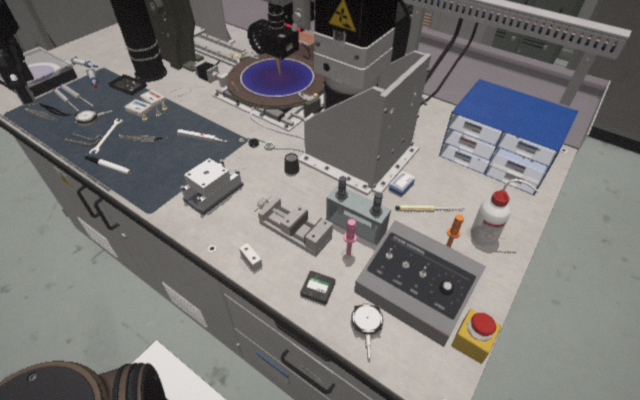

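View pics/top0.png

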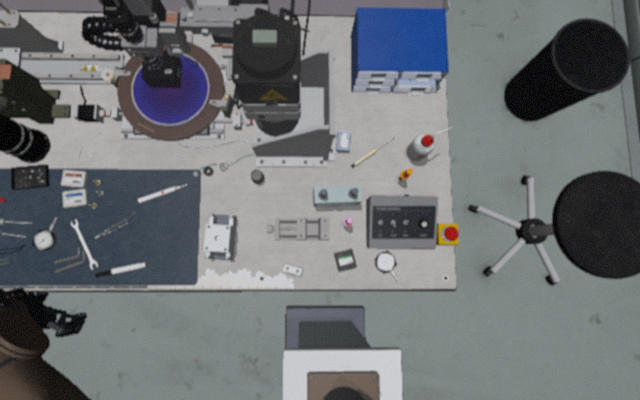

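View pics/wrist0.png

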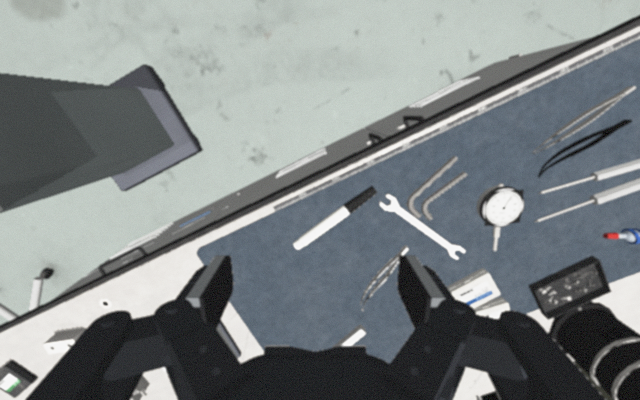

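```bash
cat > h.py <<'E'
import numpy as np,cv2
def P(ci,h=400):
    R=cv2.Rodrigues(np.array(ci["rvec"]))[0];t=np.array(ci["tvec"])
    f=h/2/np.tan(np.radians(ci["vfov"]/2))
    K=np.array([[f,0,ci["cx"]],[0,f,ci["cy"]],[0,0,1]])
    return K,R,t
def proj(ci,X):
    K,R,t=P(ci);c=K@(R@np.array(X,float)+t);return c[:2]/c[2]
def ray(ci,uv,z):
    K,R,t=P(ci);d=R.T@np.linalg.solve(K,[uv[0],uv[1],1.]);o=-R.T@t
    return o+d*(z-o[2])/d[2]
def crop(img,x,y,w,h,s):
    return cv2.resize(img[y:y+h,x:x+w],None,fx=s,fy=s,interpolation=cv2.INTER_CUBIC)
E
python3 - <<'E'
from plant import ctrl
from h import *
t=cv2.imread("pics/top0.png");s=cv2.imread("pics/scene0.png")
cv2.imwrite("pics/tz.png",crop(t,190,170,190,110,4)); cv2.imwrite("pics/sz.png",crop(s,170,140,230,130,3.4))
ci=ctrl.camera_info("top")
for n,uv,z in [("fix",(220,237),.069),("stand",(337,196),.07),("dL",(327,192),.11),("dR",(352,192),.11)]: print(n,ray(ci,uv,z))
E
```

```text
fix [0.45256119 0.32366098 0.069     ]
stand [0.56091668 0.01723974 0.07      ]
dL [0.56519535 0.04665629 0.11      ]
dR [ 0.56533329 -0.01744312  0.11      ]
```

View pics/tz.png

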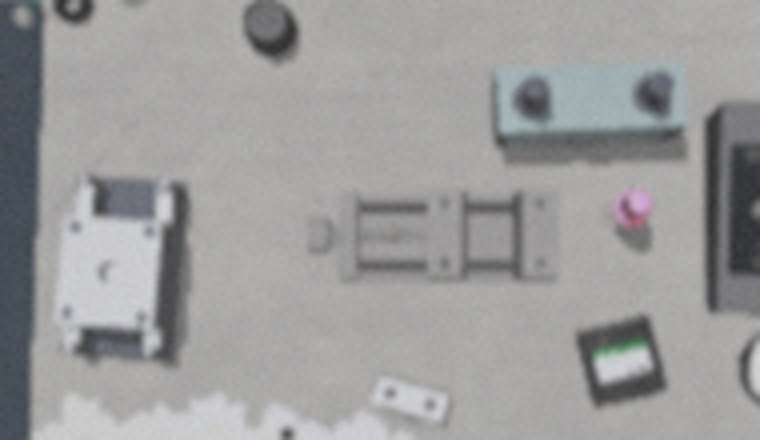

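View pics/sz.png

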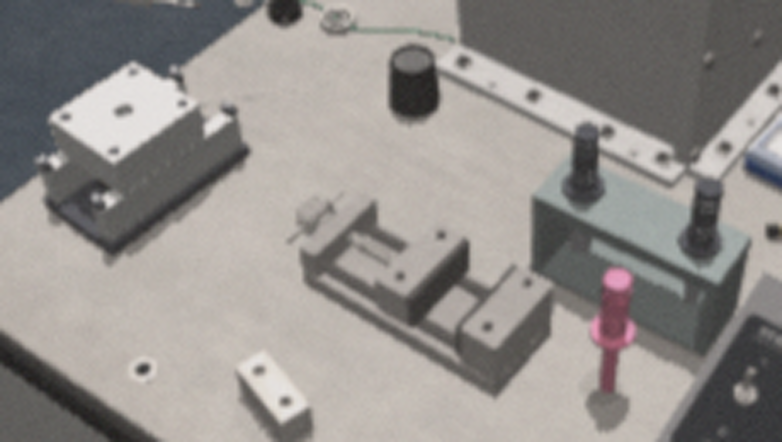

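```bash
python3 - <<'E'
from plant import ctrl
from h import *
s=cv2.imread("pics/scene0.png")
c=crop(s,320,170,80,75,8);cv2.imwrite("pics/sz2.png",cv2.convertScaleAbs(c,alpha=1.7))
st=ctrl.state();K,R,t=P(ctrl.camera_info("wrist"))
Rt=cv2.Rodrigues(st["ee_rot"])[0]
print("cam in tcp",Rt.T@(-R.T@t-st["tcp_pos"]),"axes fwd",Rt.T@R.T@[0,0,1],"up",Rt.T@R.T@[0,-1,0])
print(Rt)
E
```

```text
cam in tcp [ 0.07849834 -0.00066342 -0.07112208] axes fwd [-3.07500145e-01 -5.27820365e-04  9.51547887e-01] up [ 0.95154765 -0.00106969  0.30749947]
[[-8.96588977e-01  4.42862457e-01 -1.02538414e-03]
 [ 4.42863572e-01  8.96587748e-01 -1.50579559e-03]
 [ 2.52486525e-04 -1.80418501e-03 -9.99998341e-01]]
```

View pics/sz2.png

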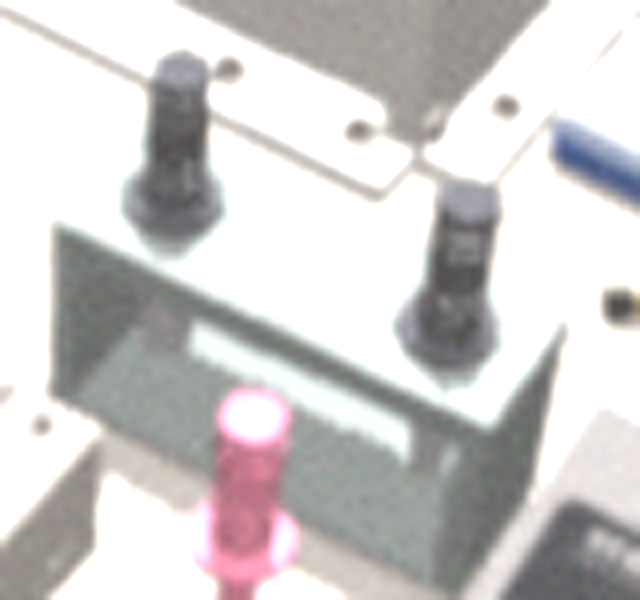

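```bash
python3 - <<'E'
from plant import ctrl
from h import *
ci=ctrl.camera_info("scene")
f=np.mean([ctrl.camera("scene").astype(float) for _ in range(6)],0).astype(np.uint8)[:,:,::-1]
cv2.imwrite("pics/scene1.png",f)
s=cv2.imread("pics/scene1.png")
c=crop(s,330,195,60,45,12);cv2.imwrite("pics/sz3.png",cv2.convertScaleAbs(c,alpha=2))
for y in (.0466,-.0175):
  for z in (.055,.035,.018):
    print(y,z,proj(ci,[.563,y,z]), proj(ci,[.563,y,.1]))
for r in range(207,216): print(r,s[r,330:352].sum(1))
for r in range(222,232): print(r,s[r,363:387].sum(1))
E
```

```text
0.0466 0.055 [344.24493175 201.28073175] [345.43161582 186.06400632]
0.0466 0.035 [343.74657962 207.67104879] [345.43161582 186.06400632]
0.0466 0.018 [343.33607869 212.93485921] [345.43161582 186.06400632]
-0.0175 0.055 [370.74496328 214.92277316] [373.0728372 199.7936202]
-0.0175 0.035 [369.76906298 221.26527508] [373.0728372 199.7936202]
-0.0175 0.018 [368.96595067 226.48480562] [373.0728372 199.7936202]
207 [201 196 195 191 198 195 200 209 223 224 220 213 210 219 231 266 330 380
 417 464 481 482]
208 [200 197 197 196 200 199 199 214 228 241 235 232 222 214 218 213 227 240
 296 365 416 464]
209 [200 194 194 194 196 195 200 220 232 242 244 244 232 217 241 232 218 216
 223 242 296 368]
210 [193 197 192 196 191 199 213 225 233 242 245 248 240 251 335 332 280 237
 221 220 221 236]
211 [198 198 190 198 195 215 250 262 247 249 246 246 236 273 396 420 380 337
 285 238 219 213]
212 [193 197 200 196 218 246 268 275 250 247 248 242 241 308 417 444 439 426
 381 329 277 240]
213 [198 198 198 214 241 270 277 272 254 253 247 247 252 320 414 445 451 453
 443 421 378 328]
214 [193 199 210 245 275
[... 495 characters left out ...]
 363 392 437 445 327 244 240 238 246 261 239 212 213 207
 201 189 191 190 191 209]
226 [276 278 280 281 291 303 371 419 310 240 234 241 272 319 266 218 220 207
 194 196 192 194 194 222]
227 [274 277 276 276 278 278 297 354 280 237 239 245 304 324 257 219 221 210
 197 194 194 194 191 226]
228 [281 282 275 274 275 277 280 287 253 243 247 257 310 285 232 214 213 202
 190 190 196 191 194 240]
229 [282 280 277 274 277 277 277 277 264 259 255 271 279 253 226 216 217 199
 194 194 193 195 197 268]
230 [275 279 278 275 272 274 274 276 276 277 271 274 256 232 217 216 211 199
 194 191 194 191 212 314]
231 [277 280 276 278 277 275 281 280 279 282 281 271 247 220 212 209 208 199
 194 196 195 195 235 396]
```

View pics/sz3.png

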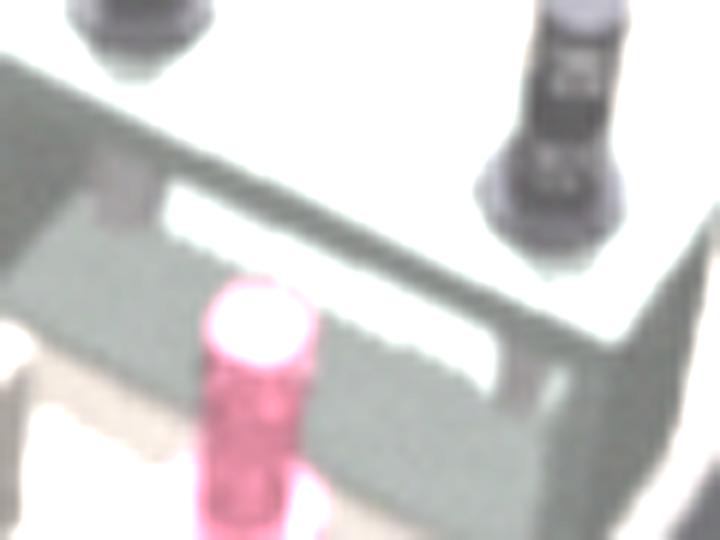

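{"method": "step_arm", "body": {"deltas": [[100, [1.9, -4.1, 0], 3.75], [100, [1.9, -4.1, 0], 3.75], [100, [1.9, -4.1, 0], 3.75], [100, [1.9, -4.1, 0], 3.75], [100, [1.9, -4.1, 0], 3.75], [100, [1.9, -4.1, 0], 3.75], [100, [1.9, -4.1, 0], 3.75], [100, [0, 0, 0], 0], [100, [0, 0, 0], 0]]}}

```text
t: 1.35
tcp_pos: [0.4324, 0.3174, 0.3042]
ee_rot: [0.006, 3.141, 0.001]
force: [-0.1, 1.4, 0.1]
opening: 1.002
```

```bash
cat > w.py <<'E'
import sys,pickle
from plant import ctrl
from h import *
n=sys.argv[1]
st=ctrl.state();ci=ctrl.camera_info("wrist")
ims=[ctrl.camera("wrist").astype(float) for _ in range(4)]
cv2.imwrite(f"pics/{n}.png",np.mean(ims,0).astype(np.uint8)[:,:,::-1])
pickle.dump((st,ci),open(f"{n}.pkl","wb"))
R=cv2.Rodrigues(st["ee_rot"])[0]
print(st["t"],st["tcp_pos"],"yaw x",np.degrees(np.arctan2(R[1,0],R[0,0])),st["joints"],st["force"])
E
python3 w.py wf
```

```text
1.35 [0.43238556 0.31744816 0.30421702] yaw x 179.7976709970681 [ 4.43901058e-01 -2.09073273e-02  1.91662963e+00  5.21564028e-04
  1.24526353e+00 -1.12353073e+00] [-0.12623304  1.35210979  0.1438821 ]
```

View pics/wf.png

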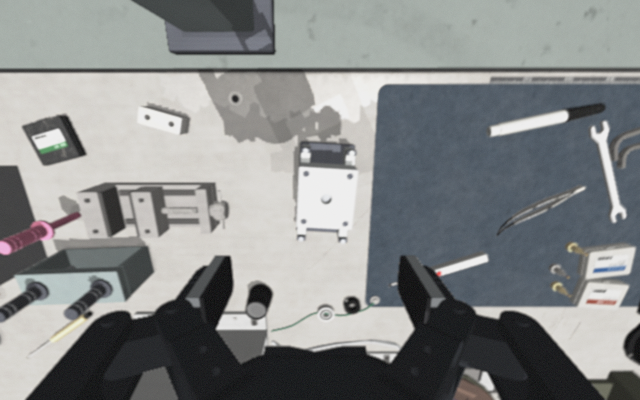

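```bash
python3 - <<'E'
from h import *
s=cv2.imread("pics/wf.png")
cv2.imwrite("pics/wfz.png",crop(s,280,130,90,120,5))
cv2.imwrite("pics/wfb.png",crop(s,311,183,30,30,18))
E
```

```text
(no output)
```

View pics/wfz.png

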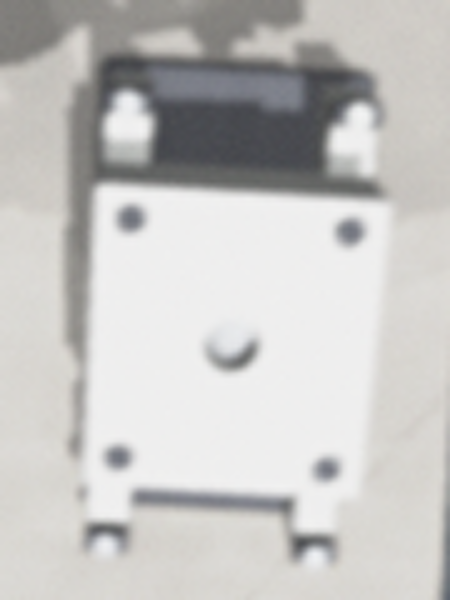

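View pics/wfb.png

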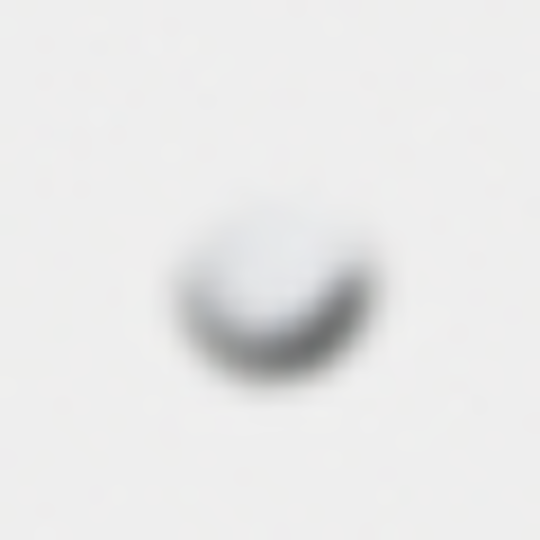

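```bash
cat > fx.py <<'E'
import sys,pickle
from h import *
n=sys.argv[1];x0,y0,w,h=map(int,sys.argv[2:6])
st,ci=pickle.load(open(f"{n}.pkl","rb"))
g=cv2.cvtColor(cv2.imread(f"pics/{n}.png"),cv2.COLOR_BGR2GRAY)
z=crop(g,x0,y0,w,h,8)
m=(z<205).astype(np.uint8)
k,l,s,c=cv2.connectedComponentsWithStats(m)
for i in range(1,k):
    if 150<s[i,4]<9000:
        u=np.array([x0+(c[i][0]+.5)/8-.5,y0+(c[i][1]+.5)/8-.5]); print(s[i],u,ray(ci,u,.069))
# bright top face
E
python3 fx.py wf 296 164 64 66
```

```text
[  57   53   50   49 1964] [305.71251273 173.24618126] [0.41974332 0.30675139 0.069     ]
[ 407   75   52   50 1988] [349.56080231 175.91800805] [0.4228593  0.35475972 0.069     ]
[ 200  269   89   56 2971] [326.24021794 200.90207422] [0.45152975 0.32947974 0.069     ]
[  37  438   49   44 1686] [303.16110617 220.99347568] [0.4757716  0.30310548 0.069     ]
[ 371  458   47   43 1580] [344.8505538  223.42507911] [0.47893335 0.35125785 0.069     ]
[  0 501  13  27 306] [296.24346405 227.92769608] [0.48440508 0.294934   0.069     ]
[  79  507  268   21 3779] [319.54529968 228.54529968] [0.48526301 0.32201533 0.069     ]
```

```bash
python3 - <<'E'
import pickle
from h import *
st,ci=pickle.load(open("wf.pkl","rb"))
print(proj(ci,[.44933,.32897,.069]),ray(ci,(325.8,198.5),.069))
E
```

```text
[325.80549992 199.03980958] [0.44869448 0.32895805 0.069     ]
```

{"method": "step_arm", "body": {"deltas": [[80, [1.2, -4.6, 0], 0], [60, [1.2, -4.6, 0], 0], [60, [1.2, -4.6, 0], 0], [60, [1.2, -4.6, 0], 0], [60, [1.2, -4.6, 0], 0], [60, [1.2, -4.6, 0], 0], [60, [1.2, -4.6, 0], 0], [60, [0, 0, 0], 0], [60, [0, 0, 0], 0]]}}

```text
t: 2.45
tcp_pos: [0.5161, -0.0037, 0.3037]
ee_rot: [-0.002, -3.141, -0.001]
force: [-0.7, -0.5, 0.1]
opening: 0.596
```

```bash
python3 w.py ws
```

```text
2.45 [ 0.51612765 -0.0036972   0.3037437 ] yaw x 179.9115164541684 [-2.04102880e-01 -6.74288703e-02  1.96233680e+00  5.53937579e-04
  1.24736150e+00 -1.77353093e+00] [-0.73690024 -0.52165651  0.10818013]
```

View pics/ws.png

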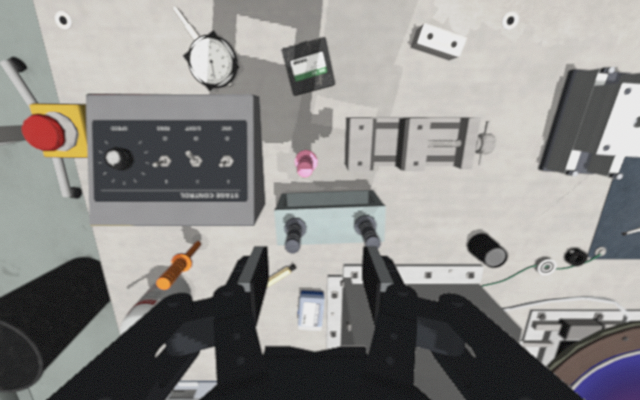

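```bash
python3 - <<'E'
from h import *
s=cv2.imread("pics/ws.png")
cv2.imwrite("pics/wsz.png",crop(s,270,180,125,80,6))
E
```

```text
(no output)
```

View pics/wsz.png

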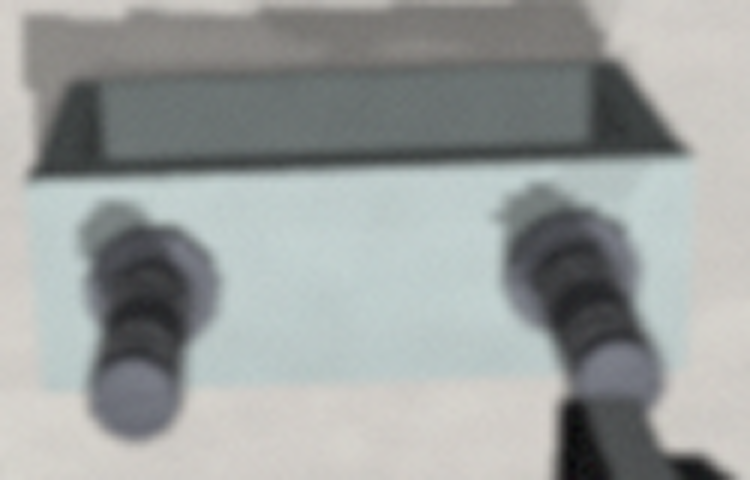

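```bash
python3 - <<'E'
import pickle
from h import *
st,ci=pickle.load(open("ws.pkl","rb"))
for n,u,z in [("top",(136,397),.119),("col",(153,286),.073),("fcol",(572,267),.073),("ftop",(620,377),.119),("c1",(28,178),.07),("c2",(692,153),.07),("c3",(42,388),.07)]:
    print(n,ray(ci,(270+(u[0]+.5)/6-.5,180+(u[1]+.5)/6-.5),z))
E
```

```text
top [ 0.5655823  -0.02691777  0.119     ]
col [ 0.56524323 -0.02711359  0.073     ]
fcol [0.5614125  0.05258156 0.073     ]
ftop [0.56202209 0.05281426 0.119     ]
c1 [ 0.544456   -0.05042952  0.07      ]
c2 [0.53959361 0.07445956 0.07      ]
c3 [ 0.58817008 -0.04961878  0.07      ]
```

```bash
python3 - <<'E'
from plant import ctrl
from h import *
for n in("top","scene"):
    ci=ctrl.camera_info(n)
    for X in ([.5655,-.027,.119],[.5655,-.027,.074],[.5615,.0527,.119],[.5615,.0527,.074],[.449,.329,.069]):print(n,X,proj(ci,X))
t=cv2.imread("pics/top0.png");cv2.imwrite("pics/tz2.png",crop(t,310,175,55,40,14))
s=cv2.imread("pics/scene1.png");cv2.imwrite("pics/sz4.png",crop(s,330,170,60,50,12))
E
```

```text
top [0.5655, -0.027, 0.119] [356.23100268 191.38018907]
top [0.5655, -0.027, 0.074] [353.76133796 194.0990375 ]
top [0.5615, 0.0527, 0.119] [324.87771102 192.87241867]
top [0.5615, 0.0527, 0.074] [323.77419692 195.53278709]
top [0.449, 0.329, 0.069] [217.89594685 238.37519084]
scene [0.5655, -0.027, 0.119] [379.0965595  194.36607872]
scene [0.5655, -0.027, 0.074] [376.47632488 210.01996689]
scene [0.5615, 0.0527, 0.119] [342.95828061 178.42596696]
scene [0.5615, 0.0527, 0.074] [341.85143643 194.16871778]
scene [0.449, 0.329, 0.069] [207.14662335 172.08118485]
```

View pics/tz2.png

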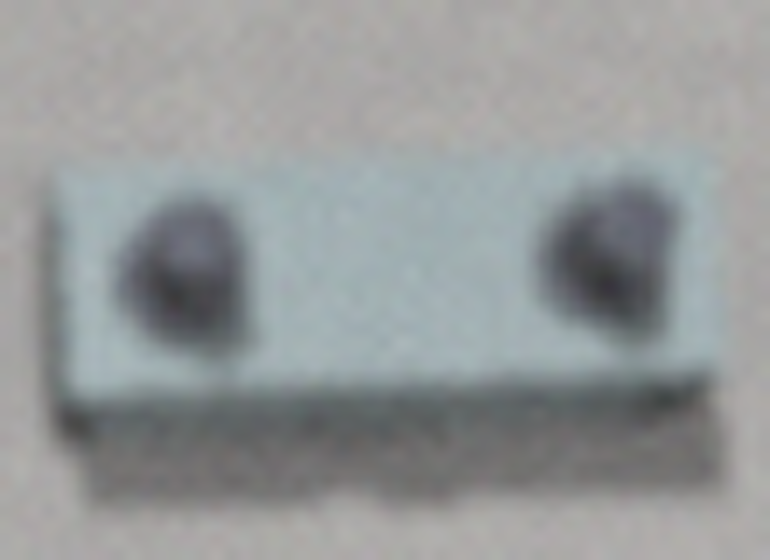

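View pics/sz4.png

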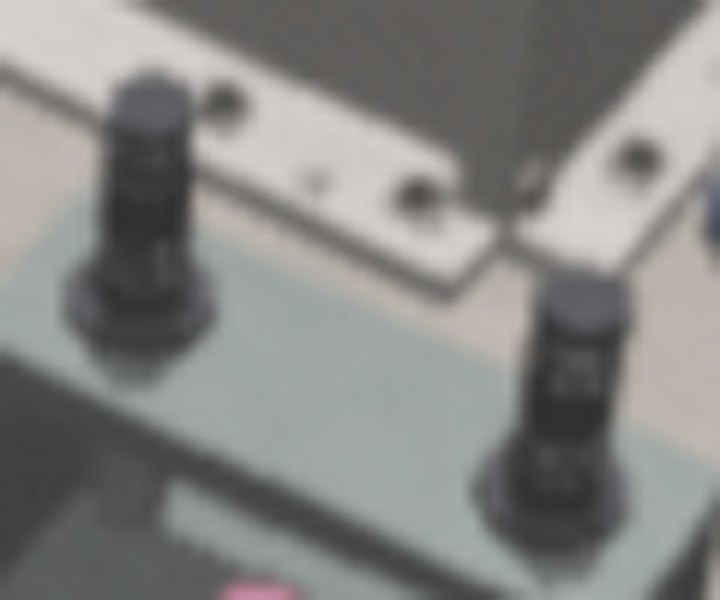

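{"method": "step_arm", "body": {"deltas": [[60, [2.5, -1.15, 0], 1.3], [60, [2.5, -1.15, 0], 1.3], [60, [0, 0, -4], 0], [60, [0, 0, -4], 0], [60, [0, 0, -2], 0], [60, [0, 0, 0], 0]]}}

```text
t: 3.25
tcp_pos: [0.5636, -0.0249, 0.1997]
ee_rot: [0.074, -3.132, -0.003]
force: [0.1, 0.5, -0.3]
opening: 0.599
```

```bash
python3 w.py wg; python3 - <<'E'
from plant import ctrl
import cv2
from h import *
s=np.mean([ctrl.camera("scene").astype(float) for _ in range(2)],0).astype(np.uint8)[:,:,::-1]
cv2.imwrite("pics/sg.png",crop(s,300,120,120,100,6))
E
```

```text
3.25 [ 0.56355614 -0.02486192  0.19967325] yaw x -177.30992146114139 [-2.23947107e-01  1.57279723e-01  1.93171809e+00  8.69067296e-05
  1.06118084e+00 -1.84172710e+00] [ 0.13060017  0.51202181 -0.26048207]
```

View pics/wg.png

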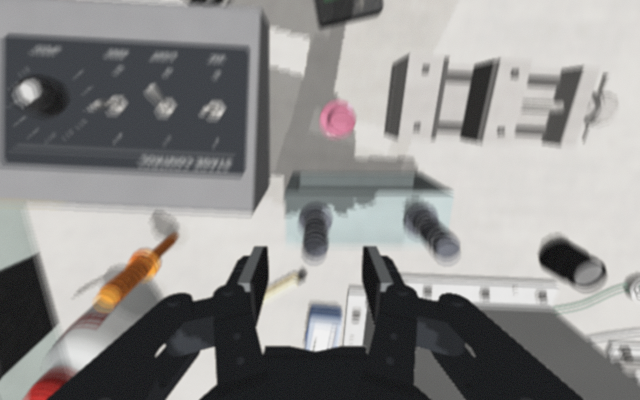

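View pics/sg.png

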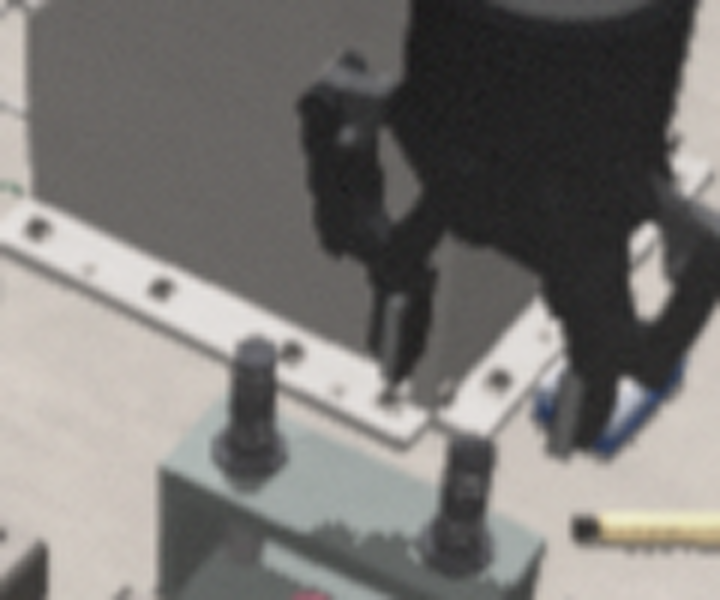

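{"method": "step_arm", "body": {"deltas": [[60, [0.2, -0.1, -1.5], 0], [60, [0, 0, -1.5], 0], [60, [0, 0, -1.2], 0], [60, [0, 0, -0.6], 0], [60, [0, 0, 0], 0], [60, [0, 0, 0], 0]]}}

```text
t: 4.15
tcp_pos: [0.5679, -0.0279, 0.1557]
ee_rot: [0.07, -3.14, -0.0]
force: [0.0, -0.2, 0.7]
opening: 0.596
```

```bash
python3 w.py wg2; python3 - <<'E'
from plant import ctrl
import cv2
from h import *
s=np.mean([ctrl.camera("scene").astype(float) for _ in range(2)],0).astype(np.uint8)[:,:,::-1]
cv2.imwrite("pics/sg2.png",crop(s,300,120,120,100,6))
E
```

```text
4.15 [ 0.56794014 -0.02786022  0.15567442] yaw x -177.44026563225017 [-2.27395316e-01  2.24186977e-01  1.94569805e+00 -4.25330404e-05
  9.72089408e-01 -1.84284345e+00] [ 0.01884971 -0.1727033   0.66078041]
```

View pics/wg2.png

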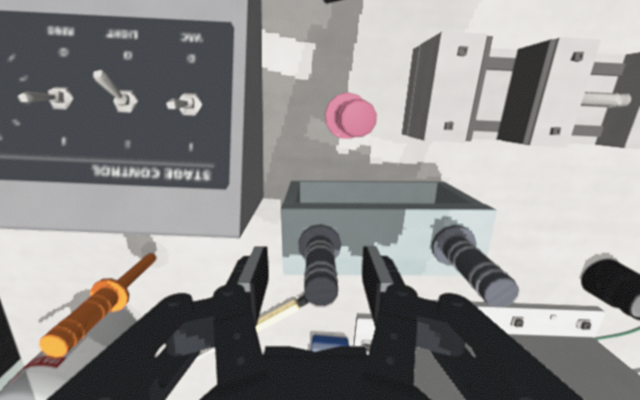

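View pics/sg2.png

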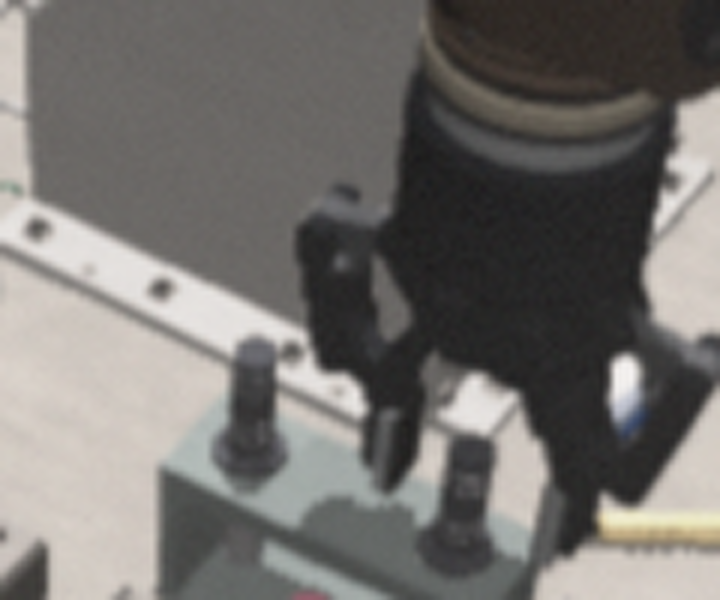

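```bash
python3 - <<'E'
import pickle
from h import *
st,ci=pickle.load(open("wg2.pkl","rb"))
s=cv2.imread("pics/wg2.png");cv2.imwrite("pics/wg2z.png",crop(s,230,180,170,140,4.5))
print(proj(ci,[.5655,-.027,.119]),proj(ci,[.5655,-.027,.074]));print(ray(ci,(321,290),.119),ray(ci,(320,241),.073))
E
```

```text
[318.99437504 291.54802559] [317.94735449 245.44795336]
[ 0.56466253 -0.02615631  0.119     ] [ 0.56303402 -0.02589232  0.073     ]
```

View pics/wg2z.png

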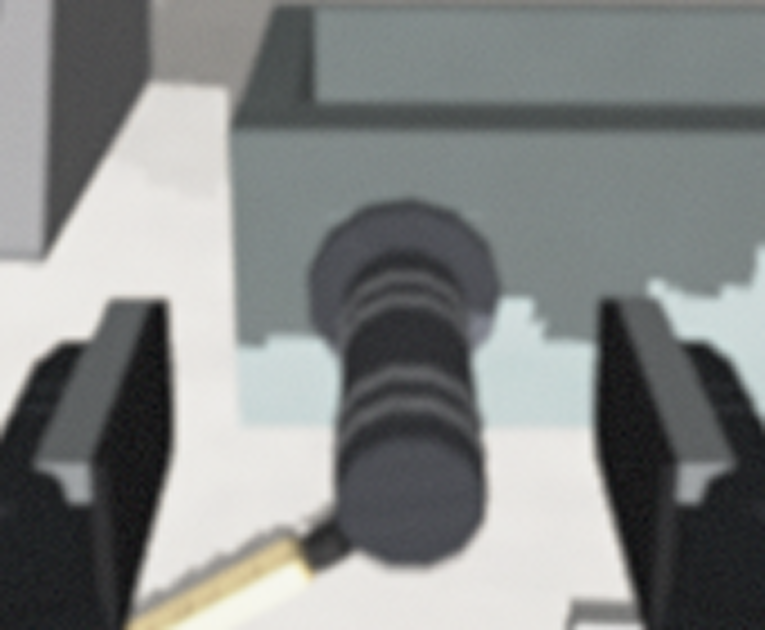

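{"method": "step_arm", "body": {"deltas": [[60, [-0.3, 0.2, -0.2], 0], [60, [0, 0, 0], 0], [40, [0, 0, 0], 0], [20, [0, 0, 0], 0], [10, [0, 0, 0], 0], [0, [0, 0, 0], 0], [0, [0, 0, 0], 0], [0, [0, 0, 0], 0], [0, [0, 0, 0], 0]], "squeeze": 60}}

```text
t: 5.35
tcp_pos: [0.565, -0.0258, 0.1541]
ee_rot: [-0.07, 3.14, 0.0]
force: [0.1, 0.6, 1.6]
opening: 0.167
```

```bash
python3 w.py wg3
```

```text
5.35 [ 0.56504935 -0.02575132  0.15412883] yaw x -177.44322313193317 [-2.24949346e-01  2.20167830e-01  1.95392582e+00  2.45280474e-04
  9.67157539e-01 -1.84050906e+00] [0.1011641  0.62596091 1.61143973]
```

View pics/wg3.png

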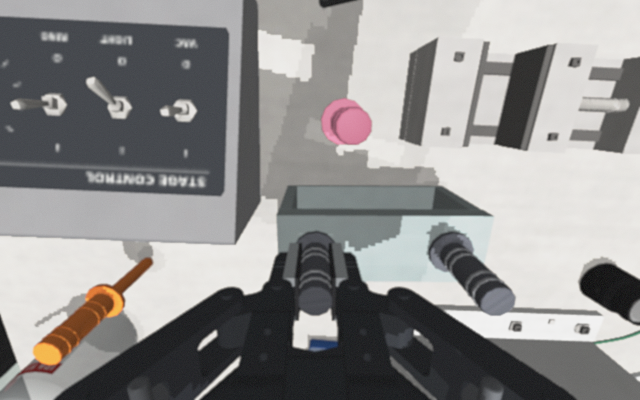

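{"method": "step_arm", "body": {"deltas": [[0, [0, 0, 1], 0], [0, [0, 0, 1.5], 0], [0, [0, 0, 2.5], 0], [0, [0, 0, 2.5], 0], [0, [0, 0, 1.5], 0], [0, [0, 0, 0], 0], [0, [0, 0, 0], 0]]}}

```text
t: 6.25
tcp_pos: [0.5646, -0.0258, 0.2438]
ee_rot: [0.07, -3.141, 0.0]
force: [0.1, 0.9, -2.2]
opening: 0.172
```

```bash
python3 w.py wl; python3 - <<'E'
from plant import ctrl
import cv2
from h import *
s=np.mean([ctrl.camera("scene").astype(float) for _ in range(2)],0).astype(np.uint8)[:,:,::-1]
cv2.imwrite("pics/sl.png",crop(s,300,100,120,120,5))
w=cv2.imread("pics/wl.png");cv2.imwrite("pics/wlz.png",crop(w,240,180,160,160,4))
E
```

```text
6.25 [ 0.56463505 -0.02579713  0.243779  ] yaw x -177.43999134728276 [-2.25090678e-01  1.03852669e-01  1.90291394e+00 -1.42271549e-04
  1.13496407e+00 -1.84050752e+00] [ 0.08105366  0.93650571 -2.16536804]
```

View pics/sl.png

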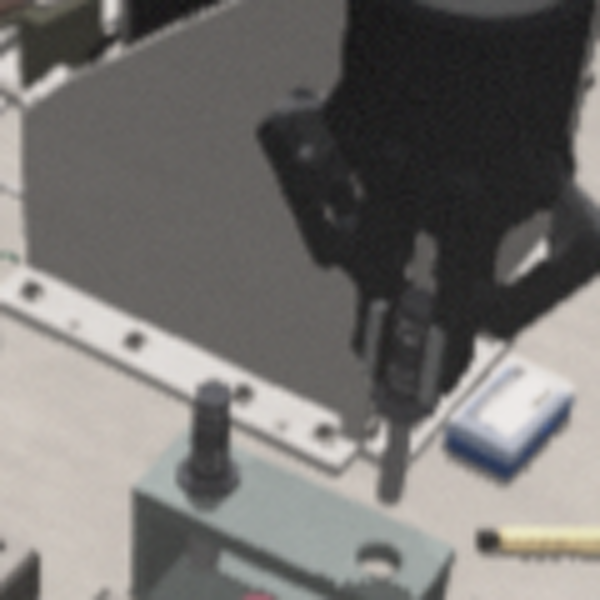

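View pics/wlz.png

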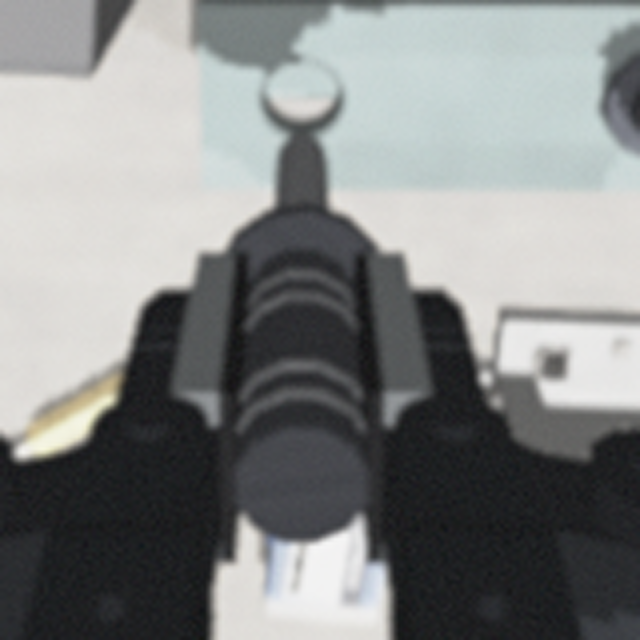

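```bash
python3 - <<'E'
import pickle
from h import *
st,ci=pickle.load(open("wl.pkl","rb"))
q=lambda u:(240+(u[0]+.5)/4-.5,180+(u[1]+.5)/4-.5)
print("hole",ray(ci,q((302,94)),.07),"nose edge",ray(ci,q((302,129)),.1077),"collar ctr",ray(ci,q((303,262)),.1637), "top",ray(ci,q((302,482)),.2087))
print(st["tcp_pos"])
for z in (.1077,.1637,.2087): print(np.array(proj(ci,[.5646,-.0258,z])-[240,180])*4)
E
```

```text
hole [ 0.56613053 -0.02639288  0.07      ] nose edge [ 0.5608734  -0.02666049  0.1077    ] collar ctr [ 0.56126319 -0.02653564  0.1637    ] top [ 0.5655416  -0.02651776  0.2087    ]
[ 0.56463505 -0.02579713  0.243779  ]
[304.05272469 145.75063569]
[305.44681689 281.19274806]
[307.42624696 473.50297694]
```

{"method": "step_arm", "body": {"deltas": [[0, [-3.65, 0, 1], 0], [0, [-2, 3.6, 1], 0], [0, [-1, 4, 0], 0], [0, [-1, 4, 0], 0], [0, [-1, 4, 0], 0], [0, [-1, 4, 0], 0], [0, [-1, 4, 0], 0], [0, [-1, 4, 0], 0], [0, [0, 4, 0], 0], [0, [0, 4, 0], 0]]}}

```text
t: 7.55
tcp_pos: [0.4477, 0.3319, 0.2635]
ee_rot: [0.071, -3.14, 0.001]
force: [0.0, -0.8, -1.4]
opening: 0.168
```

{"method": "step_arm", "body": {"deltas": [[0, [0, 0, 0], 0], [0, [0, 0, -1.0], 0], [0, [0, 0, -1.0], 0], [0, [0, 0, 0], 0], [0, [0, 0, 0], 0], [0, [0, 0, 0], 0]]}}

```text
t: 8.15
tcp_pos: [0.4488, 0.3295, 0.2441]
ee_rot: [-0.068, 3.141, 0.0]
force: [0.6, -0.4, -1.1]
opening: 0.172
```

```bash
python3 w.py wb; python3 - <<'E'
from h import *
w=cv2.imread("pics/wb.png");cv2.imwrite("pics/wbz.png",crop(w,240,150,150,120,5))
E
```

```text
8.15 [0.448771   0.32953438 0.24410243] yaw x -177.5098781952123 [ 4.51158481e-01  8.47047593e-02  1.92299319e+00 -3.68432310e-05
  1.13354535e+00 -1.16308309e+00] [ 0.57085861 -0.38486341 -1.10901998]
```

View pics/wbz.png

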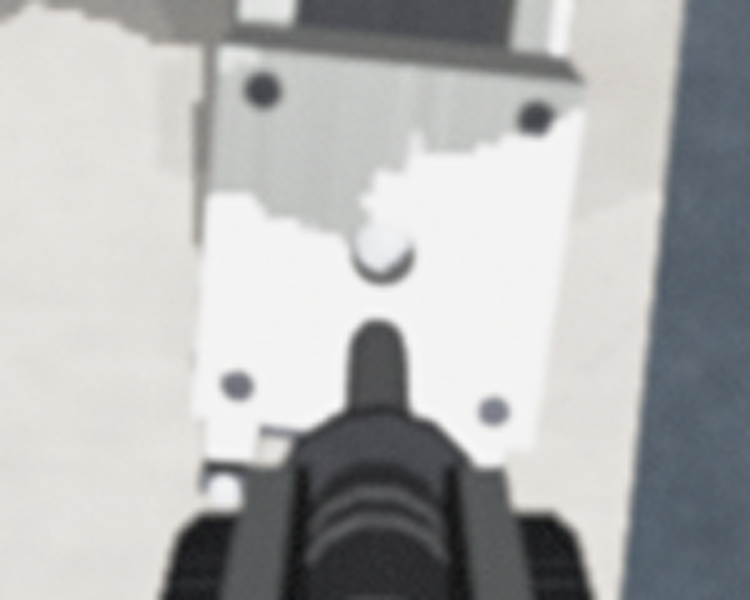

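```bash
python3 - <<'E'
import pickle
from h import *
st,ci=pickle.load(open("wb.pkl","rb"))
q=lambda u:(240+(u[0]+.5)/5-.5,150+(u[1]+.5)/5-.5)
B=[ray(ci,q(u),.069) for u in [(262,90),(536,119),(238,385),(494,410)]]
print(np.array(B),np.mean(B,0))
print("bore",ray(ci,q((382,285)),.069),ray(ci,q((350,250)),.069),ray(ci,q((413,250)),.069))
e=ray(ci,q((378,319)),.1081);print("nose edge",e)
E
```

```text
[[0.41905249 0.30737351 0.069     ]
 [0.42207607 0.35555284 0.069     ]
 [0.47493213 0.30399523 0.069     ]
 [0.47788051 0.35205228 0.069     ]] [0.4484853  0.32974346 0.069     ]
bore [0.45405255 0.32993201 0.069     ] [0.4476271  0.32384668 0.069     ] [0.44712279 0.33522829 0.069     ]
nose edge [0.44626973 0.32881119 0.1081    ]
```

{"method": "step_arm", "body": {"deltas": [[0, [-0.15, 0.1, -1], 0], [0, [0, 0, -1], 0], [0, [0, 0, -0.6], 0], [0, [0, 0, 0], 0], [0, [0, 0, 0], 0], [0, [0, 0, 0], 0]]}}

```text
t: 8.95
tcp_pos: [0.4471, 0.3313, 0.2183]
ee_rot: [-0.07, 3.14, 0.0]
force: [0.5, 0.2, -2.2]
opening: 0.172
```

```bash
python3 w.py wc; python3 - <<'E'
from plant import ctrl
from h import *
w=cv2.imread("pics/wc.png");cv2.imwrite("pics/wcz.png",crop(w,270,180,90,70,8))
s=np.mean([ctrl.camera("scene").astype(float) for _ in range(3)],0).astype(np.uint8)[:,:,::-1]
cv2.imwrite("pics/sc.png",crop(s,170,110,80,90,7))
E
```

```text
8.95 [0.44714689 0.33132549 0.21825552] yaw x -177.43678884257136 [ 4.55395443e-01  1.14231566e-01  1.94222653e+00 -2.46532603e-05
  1.08444802e+00 -1.16012592e+00] [ 0.47483239  0.15900975 -2.17292453]
```

View pics/wcz.png

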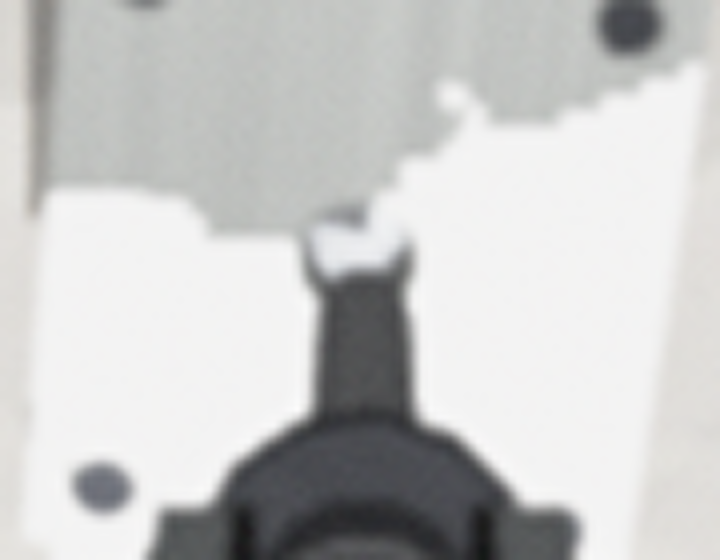

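View pics/sc.png

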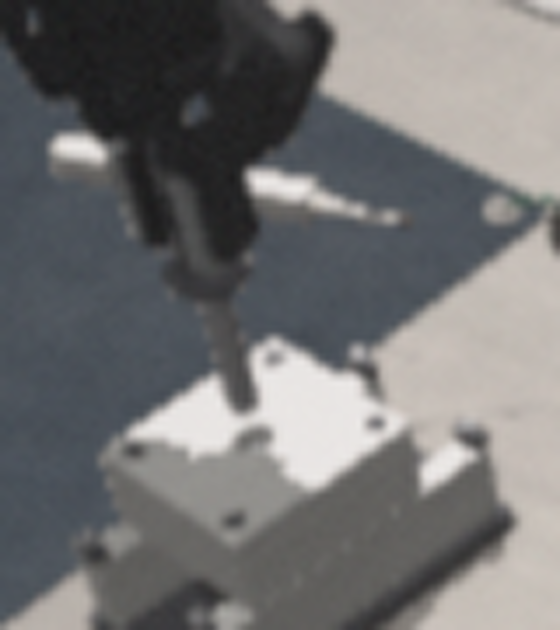

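```bash
python3 - <<'E'
import pickle
from plant import ctrl
from h import *
st,ci=pickle.load(open("wc.pkl","rb"))
q=lambda u:(270+(u[0]+.5)/8-.5,180+(u[1]+.5)/8-.5)
for n,u,z in [("bl",(302,255),.069),("br",(412,255),.069),("btop",(357,205),.069),("bcen",(357,258),.069),("nose edge",(363,273),.0823),("noseL",(323,300),.0823),("noseR",(405,300),.0823)]: print(n,ray(ci,q(u),z))
tz=.0823
t=st["tcp_pos"]
for X in ([t[0]+.0008,t[1]-.0009,tz],[t[0]-.0035,t[1]-.0009,tz],[.448,.3297,.069]): print((proj(ci,X)-[270,180]+.5)*8-.5, (proj(ctrl.camera_info("scene"),X)-[170,110]+.5)*7-.5)
E
```

```text
bl [0.44815119 0.32432982 0.069     ]
br [0.44763783 0.33559597 0.069     ]
btop [0.44249089 0.32972027 0.069     ]
bcen [0.44822119 0.32997752 0.069     ]
nose edge [0.44490968 0.33043697 0.0823    ]
noseL [0.44787268 0.32668987 0.0823    ]
noseR [0.4475108  0.33463255 0.0823    ]
[361.45206197 302.35337914] [248.82592398 405.94200299]
[363.47899602 260.71506653] [238.43716959 413.6297453 ]
[354.39292118 255.85726569] [259.05992538 438.44327488]
```

{"method": "step_arm", "body": {"deltas": [[0, [-0.05, -0.07, -0.5], 0], [0, [0, 0, -0.5], 0], [0, [0, 0, 0], 0], [0, [0, 0, 0], 0], [0, [0, 0, 0], 0]]}}

```text
t: 9.8
tcp_pos: [0.4465, 0.3305, 0.2079]
ee_rot: [-0.07, 3.141, 0.0]
force: [-0.9, -0.0, -1.2]
opening: 0.173
```

```bash
python3 w.py wd; python3 - <<'E'
from plant import ctrl
from h import *
w=cv2.imread("pics/wd.png");cv2.imwrite("pics/wdz.png",crop(w,270,180,90,70,8))
s=np.mean([ctrl.camera("scene").astype(float) for _ in range(4)],0).astype(np.uint8)[:,:,::-1]
cv2.imwrite("pics/sd.png",crop(s,190,155,35,30,18))
E
```

```text
9.8 [0.44646333 0.33053307 0.2079346 ] yaw x -177.43471742273144 [ 4.54637897e-01  1.25152911e-01  1.95103478e+00 -6.65094303e-06
  1.06536331e+00 -1.16092784e+00] [-0.90755363 -0.00647891 -1.15078983]
```

View pics/wdz.png

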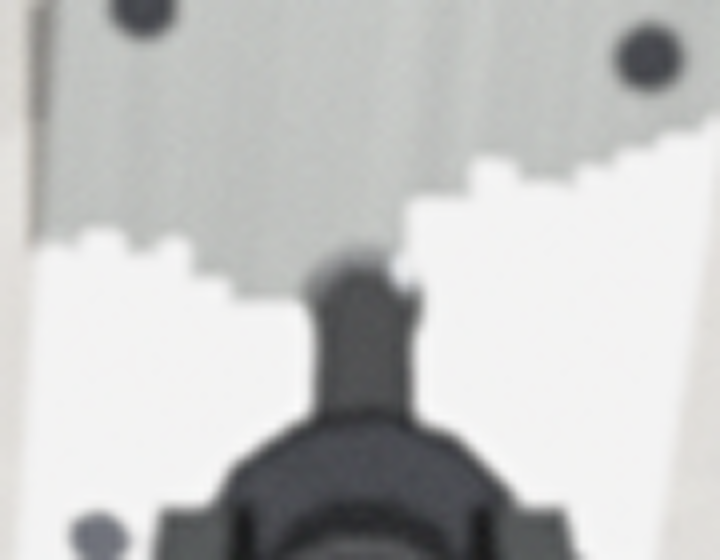

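View pics/sd.png

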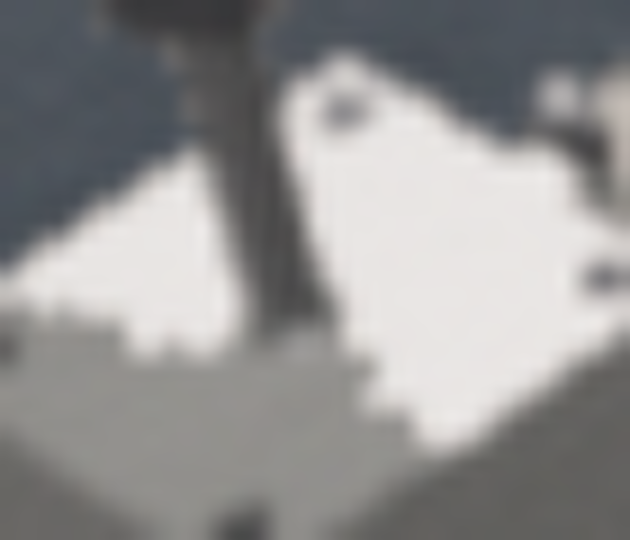

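```bash
python3 - <<'E'
import pickle
from plant import ctrl
from h import *
st,ci=pickle.load(open("wd.pkl","rb"))
q=lambda u:(270+(u[0]+.5)/8-.5,180+(u[1]+.5)/8-.5)
for n,u,z in [("bl",(305,295),.069),("br",(419,295),.069),("btop",(360,247),.069),("nose edge",(363,265),.0719),("noseL",(322,295),.0719),("noseR",(405,295),.0719)]: print(n,ray(ci,q(u),z))
B=[ray(ci,q(u),.069) for u in [(648,58),(100,538)]];print(B,np.mean(B,0))
w=cv2.imread("pics/wd.png");cv2.imwrite("pics/wdz2.png",crop(w,300,203,30,25,24))
E
```

```text
bl [0.44783991 0.32406211 0.069     ]
br [0.4473294 0.3352564 0.069    ]
btop [0.44259121 0.32923646 0.069     ]
nose edge [0.44338589 0.32956542 0.0719    ]
noseL [0.4466582  0.32573614 0.0719    ]
noseR [0.44629164 0.33377386 0.0719    ]
[array([0.42229623, 0.35572261, 0.069     ]), array([0.47522298, 0.30420333, 0.069     ])] [0.44875961 0.32996297 0.069     ]
```

View pics/wdz2.png

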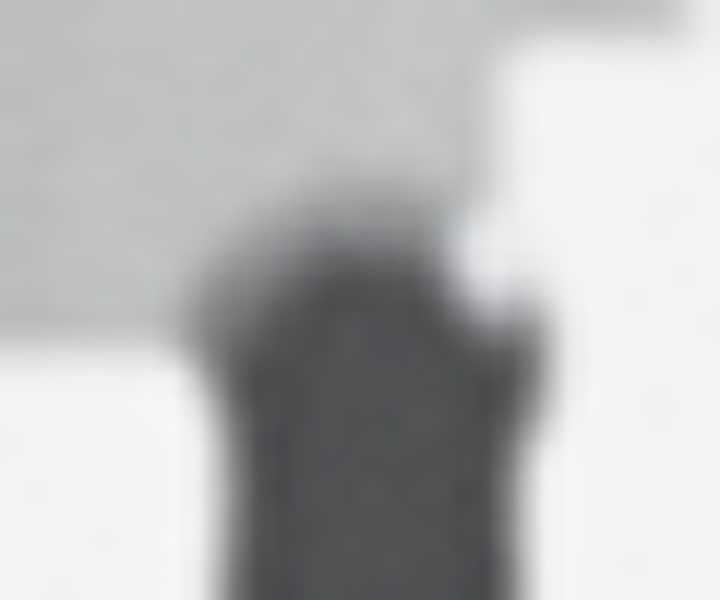

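{"method": "step_arm", "body": {"deltas": [[0, [0.05, 0.02, 0], 0], [0, [0, 0, -0.1], 0], [0, [0, 0, -0.1], 0], [0, [0, 0, -0.1], 0], [0, [0, 0, -0.1], 0]]}}

```text
t: 10.7
tcp_pos: [0.4469, 0.3307, 0.2038]
ee_rot: [0.07, -3.141, 0.0]
force: [0.1, 0.2, -1.6]
opening: 0.171
```

{"method": "step_arm", "body": {"deltas": [[0, [0, 0, -0.1], 0], [0, [0, 0, 0], 0]]}}

```text
t: 10.9
tcp_pos: [0.4468, 0.3306, 0.2027]
ee_rot: [0.07, -3.14, 0.0]
force: [-0.6, -0.8, -1.6]
opening: 0.167
```

{"method": "step_arm", "body": {"deltas": [[0, [0, 0, -0.1], 0], [0, [0, 0, -0.1], 0], [0, [0, 0, 0], 0]]}}

```text
t: 11.2
tcp_pos: [0.4468, 0.3306, 0.2007]
ee_rot: [0.07, -3.14, 0.0]
force: [-0.0, -0.3, -1.7]
opening: 0.172
```

{"method": "step_arm", "body": {"deltas": [[0, [0, 0, -0.1], 0], [0, [0, 0, -0.1], 0], [0, [0, 0, 0], 0]]}}

```text
t: 11.5
tcp_pos: [0.4468, 0.3306, 0.1987]
ee_rot: [0.07, -3.14, 0.0]
force: [-0.0, 0.5, -1.0]
opening: 0.169
```

{"method": "step_arm", "body": {"deltas": [[0, [0, 0, -0.1], 0], [0, [0, 0, -0.1], 0], [0, [0, 0, 0], 0]]}}

```text
t: 11.8
tcp_pos: [0.4472, 0.3308, 0.1978]
ee_rot: [-0.07, 3.14, 0.0]
force: [-1.6, -1.1, 3.8]
opening: 0.171
```

{"method": "step_arm", "body": {"deltas": [[0, [0, 0, -0.1], 0], [0, [0, 0, -0.1], 0]]}}

```text
t: 12.0
tcp_pos: [0.4473, 0.3308, 0.1961]
ee_rot: [-0.07, 3.14, 0.0]
force: [-2.6, -1.8, 6.6]
opening: 0.169
```

{"method": "step_arm", "body": {"deltas": [[0, [0, 0, -0.1], 0], [0, [0, 0, -0.1], 0]]}}

```text
t: 12.2
tcp_pos: [0.4473, 0.3309, 0.1942]
ee_rot: [-0.07, 3.14, 0.0]
force: [-2.5, -1.0, 5.6]
opening: 0.17
```

{"method": "step_arm", "body": {"deltas": [[0, [0, 0, -0.1], 0], [0, [0, 0, -0.1], 0]]}}

```text
t: 12.4
tcp_pos: [0.4473, 0.3309, 0.1921]
ee_rot: [-0.07, 3.14, 0.0]
force: [-1.1, -0.8, 5.7]
opening: 0.173
```

{"method": "step_arm", "body": {"deltas": [[0, [0, 0, -0.15], 0], [0, [0, 0, -0.15], 0], [0, [0, 0, -0.15], 0], [0, [0, 0, -0.15], 0]]}}

```text
t: 12.8
tcp_pos: [0.4473, 0.3309, 0.1862]
ee_rot: [-0.07, 3.14, 0.0]
force: [-1.7, -0.8, 4.9]
opening: 0.168
```

{"method": "step_arm", "body": {"deltas": [[0, [0, 0, -0.15], 0], [0, [0, 0, -0.15], 0], [0, [0, 0, -0.15], 0]]}}

```text
t: 13.1
tcp_pos: [0.4473, 0.3309, 0.1816]
ee_rot: [-0.07, 3.14, 0.0]
force: [-2.0, -1.7, 5.3]
opening: 0.168
```

```bash
python3 w.py we; python3 - <<'E'
from plant import ctrl
from h import *
w=cv2.imread("pics/we.png");cv2.imwrite("pics/wez.png",crop(w,240,180,160,150,4))
s=np.mean([ctrl.camera("scene").astype(float) for _ in range(4)],0).astype(np.uint8)[:,:,::-1]
cv2.imwrite("pics/se.png",crop(s,165,110,90,110,5.4))
E
```

```text
13.1 [0.44727178 0.33085212 0.18161946] yaw x -177.43027610113228 [ 4.54570563e-01  1.61632435e-01  1.96421328e+00 -2.16952789e-04
  1.01500236e+00 -1.16096156e+00] [-2.03395088 -1.70376089  5.26431002]
```

View pics/wez.png

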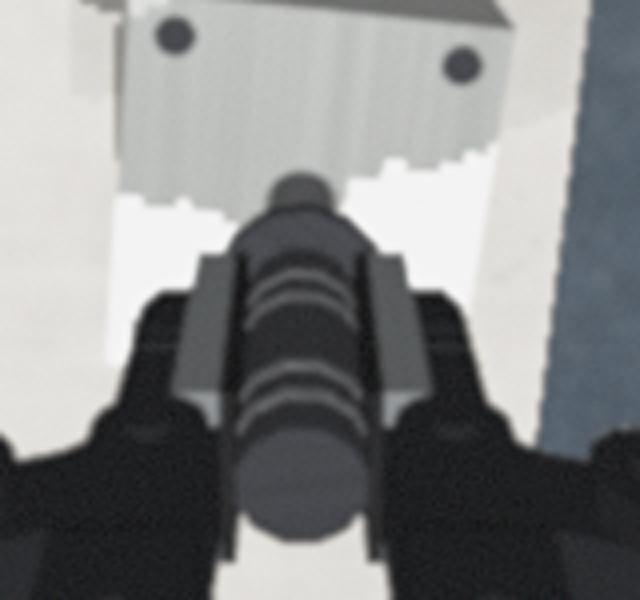

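View pics/se.png

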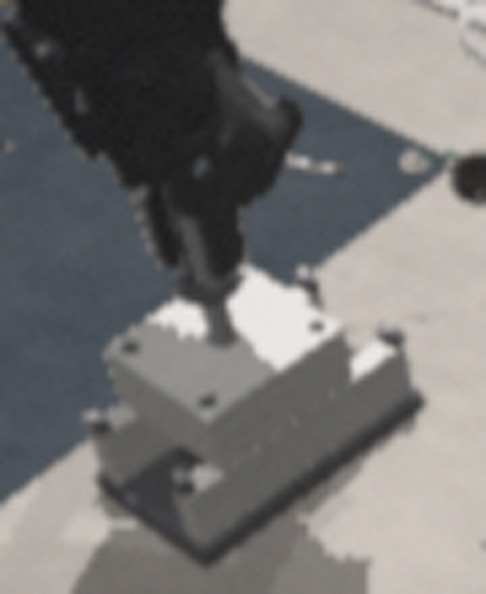

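{"method": "step_arm", "body": {"deltas": [[0, [0, 0, -0.15], 0], [0, [0, 0, -0.15], 0], [0, [0, 0, -0.1], 0]]}}

```text
t: 13.8
tcp_pos: [0.4473, 0.3309, 0.1774]
ee_rot: [-0.07, 3.14, 0.0]
force: [-1.3, -0.2, 5.3]
opening: 0.173
```

{"method": "step_arm", "body": {"deltas": [[0, [0, 0, -0.1], 0], [0, [0, 0, -0.1], 0]]}}

```text
t: 14.0
tcp_pos: [0.4473, 0.3309, 0.1754]
ee_rot: [-0.07, 3.14, 0.0]
force: [-1.6, -0.4, 5.8]
opening: 0.171
```

{"method": "step_arm", "body": {"deltas": [[0, [0, 0, -0.1], 0], [0, [0, 0, 0], 0]]}}

```text
t: 14.2
tcp_pos: [0.4472, 0.3308, 0.1742]
ee_rot: [-0.07, 3.14, 0.0]
force: [-1.8, -1.3, 5.7]
opening: 0.171
```

{"method": "step_arm", "body": {"deltas": [[0, [0, 0, -0.05], 0], [0, [0, 0, 0], 0]]}}

```text
t: 14.4
tcp_pos: [0.4472, 0.3308, 0.1738]
ee_rot: [-0.07, 3.14, 0.0]
force: [-2.3, -1.7, 4.5]
opening: 0.167
```

{"method": "step_arm", "body": {"deltas": [[0, [0, 0, -0.05], 0], [0, [0, 0, 0], 0]]}}

```text
t: 14.6
tcp_pos: [0.4472, 0.3308, 0.1733]
ee_rot: [-0.07, 3.14, 0.0]
force: [0.1, -0.1, 5.5]
opening: 0.169
```

{"method": "step_arm", "body": {"deltas": [[0, [0, 0, -0.05], 0], [0, [0, 0, 0], 0]]}}

```text
t: 14.8
tcp_pos: [0.4472, 0.3308, 0.1727]
ee_rot: [-0.07, 3.14, 0.0]
force: [-1.6, -0.9, 5.0]
opening: 0.172
```

{"method": "step_arm", "body": {"deltas": [[0, [0, 0, -0.03], 0], [0, [0, 0, 0], 0]]}}

```text
t: 15.0
tcp_pos: [0.4473, 0.3308, 0.1725]
ee_rot: [-0.07, 3.14, 0.0]
force: [-1.0, -1.2, 4.5]
opening: 0.169
```

{"method": "step_arm", "body": {"deltas": [[0, [0, 0, -0.03], 0], [0, [0, 0, 0], 0]]}}

```text
t: 15.2
tcp_pos: [0.4472, 0.3309, 0.1722]
ee_rot: [-0.07, 3.14, 0.0]
force: [-1.1, -0.2, 5.3]
opening: 0.172
```

{"method": "step_arm", "body": {"deltas": [[0, [0, 0, -0.03], 0], [0, [0, 0, 0], 0]]}}

```text
t: 15.4
tcp_pos: [0.4472, 0.3309, 0.172]
ee_rot: [-0.07, 3.14, 0.0]
force: [-2.2, -1.2, 6.2]
opening: 0.173
```

{"method": "step_arm", "body": {"deltas": [[0, [0, 0, -0.03], 0], [0, [0, 0, 0], 0]]}}

```text
t: 15.6
tcp_pos: [0.4473, 0.3309, 0.172]
ee_rot: [-0.07, 3.14, 0.0]
force: [-2.7, -1.1, 6.9]
opening: 0.166
```

{"method": "step_arm", "body": {"deltas": [[0, [0, 0, -0.03], 0], [0, [0, 0, 0], 0]]}}

```text
t: 15.8
tcp_pos: [0.4474, 0.3309, 0.172]
ee_rot: [-0.07, 3.14, 0.0]
force: [-2.2, -1.2, 7.8]
opening: 0.165
```

{"method": "step_arm", "body": {"deltas": [[0, [0, 0, -0.03], 0], [0, [0, 0, 0], 0]]}}

```text
t: 16.0
tcp_pos: [0.4474, 0.331, 0.1719]
ee_rot: [-0.071, 3.14, 0.0]
force: [-3.2, -1.4, 9.1]
opening: 0.165
```

{"method": "step_arm", "body": {"deltas": [[0, [-0.03, -0.02, 0.3], 0], [0, [0, 0, 1], 0], [0, [0, 0, 1.5], 0], [0, [0, 0, 1.5], 0], [0, [0, 0, 2], 0], [0, [0, 0, 2], 0], [0, [0, 0, 1], 0], [0, [0, 0, 0], 0], [0, [0, 0, 0], 0]]}}

```text
t: 16.9
tcp_pos: [0.4463, 0.3304, 0.2629]
ee_rot: [0.07, -3.14, 0.0]
force: [0.4, 0.1, -0.6]
opening: 0.171
```

```bash
python3 w.py wu; python3 - <<'E'
from plant import ctrl
from h import *
w=cv2.imread("pics/wu.png");cv2.imwrite("pics/wuz.png",crop(w,240,150,160,150,4))
s=np.mean([ctrl.camera("scene").astype(float) for _ in range(4)],0).astype(np.uint8)[:,:,::-1]
cv2.imwrite("pics/su.png",crop(s,165,110,90,110,5.4))
E
```

```text
16.9 [0.44629678 0.3303519  0.26291306] yaw x -177.4360648249479 [ 4.54474832e-01  6.16059195e-02  1.91098347e+00 -9.91890079e-06
  1.16962385e+00 -1.16106680e+00] [ 0.35490009  0.11128847 -0.61229525]
```

View pics/wuz.png

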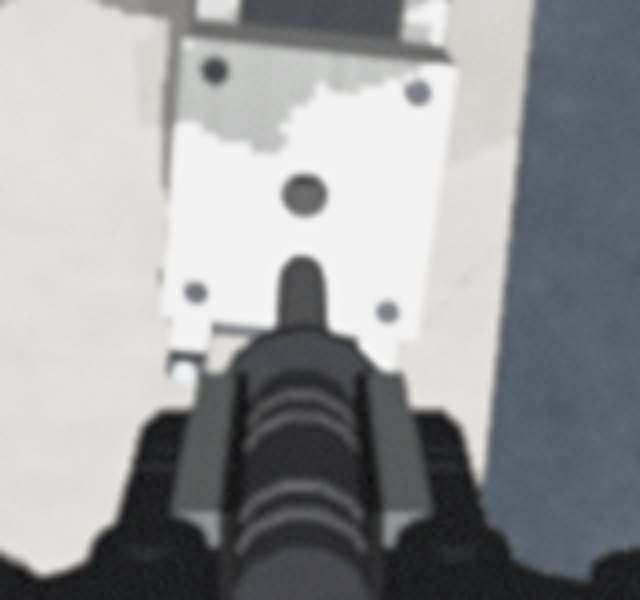

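View pics/su.png

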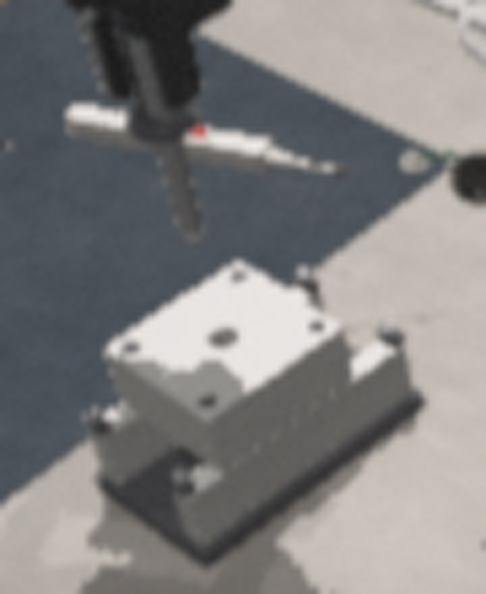

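{"method": "step_arm", "body": {"deltas": [[0, [0, -4, 1], 0], [0, [0, -4, 0], 0], [0, [1, -4, 0], 0], [0, [1, -4, 0], 0], [0, [1, -4, 0], 0], [0, [1, -4, 0], 0], [0, [1, -4, 0], 0], [0, [1, -4, 0], 0], [0, [2.2, -3.6, 0], 0], [0, [3.63, 0, 0], 0]]}}

```text
t: 18.3
tcp_pos: [0.5649, -0.0297, 0.2732]
ee_rot: [0.062, -3.141, 0.003]
force: [-0.6, -0.4, -1.5]
opening: 0.173
```

{"method": "step_arm", "body": {"deltas": [[0, [0, 0, -1], 0], [0, [0, 0, -1], 0], [0, [0, 0, -1], 0], [0, [0, 0, 0], 0], [0, [0, 0, 0], 0], [0, [0, 0, 0], 0]]}}

```text
t: 18.9
tcp_pos: [0.5648, -0.0252, 0.2438]
ee_rot: [-0.071, 3.14, -0.001]
force: [-0.5, -0.4, -0.8]
opening: 0.171
```

```bash
python3 w.py wr; python3 - <<'E'
from h import *
w=cv2.imread("pics/wr.png");cv2.imwrite("pics/wrz.png",crop(w,240,180,160,160,4))
E
```

```text
18.9 [ 0.56480895 -0.02517256  0.2437717 ] yaw x -177.40506769189886 [-2.23947224e-01  1.03710543e-01  1.90308335e+00 -6.98994546e-05
  1.13371681e+00 -1.84000393e+00] [-0.50000813 -0.4227481  -0.81393574]
```

View pics/wrz.png

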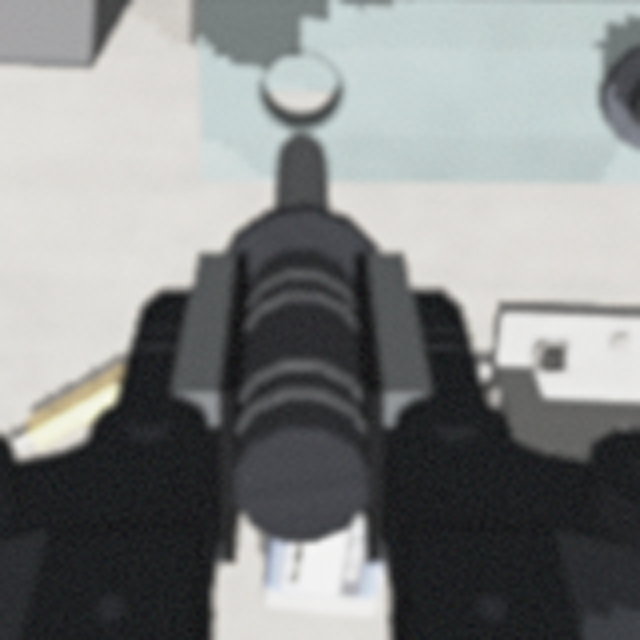

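```bash
python3 w.py wr2; python3 - <<'E'
import pickle
from h import *
q=lambda u:(240+(u[0]+.5)/4-.5,180+(u[1]+.5)/4-.5)
w=cv2.imread("pics/wr2.png");z=crop(w,240,180,160,160,4);o=cv2.imread("pics/wlz.png")
cv2.imwrite("pics/cmp.png",np.hstack([o[40:240,180:420],z[40:240,180:420]]))
E
```

```text
19.1 [ 0.56503907 -0.02545605  0.24378281] yaw x -177.42862520911447 [-2.24368006e-01  1.04193430e-01  1.90253522e+00 -1.43783460e-05
  1.13369622e+00 -1.84003703e+00] [-0.24890779  0.74626656 -1.59071013]
```

View pics/cmp.png

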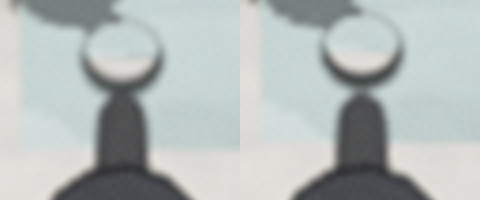

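```bash
python3 - <<'E'
import pickle
from h import *
st,ci=pickle.load(open("wr2.pkl","rb"))
q=lambda u:(240+(u[0]+.5)/4-.5,180+(u[1]+.5)/4-.5)
# cmp offsets: col 240 panel start=180, row 40
h=(180+362-240,40+48); n=(180+361-240,40+92)
print(h,n,"hole",ray(ci,q(h),.07),"nose edge",ray(ci,q(n),.1077))
E
```

```text
(302, 88) (301, 132) hole [ 0.56536421 -0.02614107  0.07      ] nose edge [ 0.56210326 -0.02650091  0.1077    ]
```

{"method": "step_arm", "body": {"deltas": [[0, [-0.1, 0, -1], 0], [0, [0, 0, -1], 0], [0, [0, 0, -1], 0], [0, [0, 0, -0.5], 0], [0, [0, 0, -0.3], 0], [0, [0, 0, -0.3], 0], [0, [0, 0, -0.3], 0], [0, [0, 0, -0.3], 0], [0, [0, 0, 0], 0]]}}

```text
t: 20.2
tcp_pos: [0.5638, -0.0255, 0.1958]
ee_rot: [0.07, -3.14, -0.0]
force: [0.0, -0.5, -2.0]
opening: 0.168
```

```bash
python3 w.py wi; python3 - <<'E'
from h import *
w=cv2.imread("pics/wi.png");cv2.imwrite("pics/wiz.png",crop(w,260,180,110,100,6))
E
```

```text
20.2 [ 0.56376929 -0.02549975  0.19580119] yaw x -177.4414242180324 [-2.24960995e-01  1.59828899e-01  1.93675609e+00  1.20817594e-05
  1.04548033e+00 -1.84041892e+00] [ 0.00541604 -0.46363485 -1.97673537]
```

View pics/wiz.png

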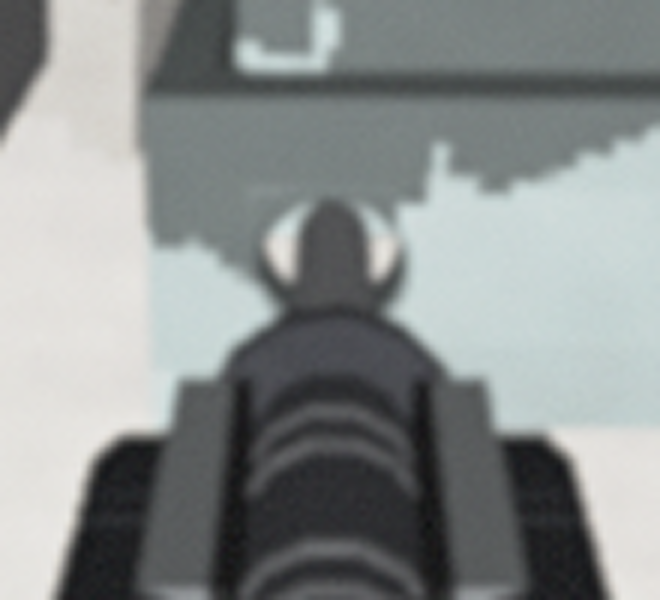

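{"method": "step_arm", "body": {"deltas": [[0, [0, 0, -0.6], 0], [0, [0, 0, -0.8], 0], [0, [0, 0, -0.8], 0], [0, [0, 0, -0.7], 0], [0, [0, 0, -0.4], 0], [0, [0, 0, -0.3], 0], [0, [0, 0, -0.2], 0], [0, [0, 0, 0], 0], [0, [0, 0, 0], 0]]}}

```text
t: 21.3
tcp_pos: [0.5641, -0.0256, 0.1584]
ee_rot: [-0.07, 3.14, -0.0]
force: [-0.3, -0.2, -1.4]
opening: 0.17
```

{"method": "step_arm", "body": {"deltas": [[0, [0, 0, -0.1], 0], [0, [0, 0, -0.1], 0], [0, [0, 0, 0], 0]]}}

```text
t: 21.6
tcp_pos: [0.5638, -0.0255, 0.1561]
ee_rot: [0.07, -3.141, -0.0]
force: [-0.4, 0.4, -1.3]
opening: 0.169
```

{"method": "step_arm", "body": {"deltas": [[0, [0, 0, -0.1], 0], [0, [0, 0, 0], 0]]}}

```text
t: 21.8
tcp_pos: [0.5638, -0.0255, 0.155]
ee_rot: [0.07, -3.141, -0.0]
force: [-0.4, -0.7, -2.0]
opening: 0.166
```

{"method": "step_arm", "body": {"deltas": [[0, [0, 0, -0.05], 0], [0, [0, 0, 0], 0]]}}

```text
t: 22.0
tcp_pos: [0.5639, -0.0255, 0.1546]
ee_rot: [0.07, -3.141, 0.0]
force: [0.2, -0.3, 0.0]
opening: 0.174
```

{"method": "step_arm", "body": {"deltas": [[0, [0, 0, -0.05], 0], [0, [0, 0, 0], 0]]}}

```text
t: 22.2
tcp_pos: [0.5639, -0.0255, 0.1542]
ee_rot: [-0.07, 3.141, -0.0]
force: [-0.4, -0.5, -2.0]
opening: 0.171
```

{"method": "step_arm", "body": {"deltas": [[0, [0, 0, -0.03], 0], [25, [0, 0, 0], 0], [35, [0, 0, 0], 0], [50, [0, 0, 0], 0], [60, [0, 0, 0], 0], [60, [0, 0, 0], 0], [60, [0, 0, 0], 0]]}}

```text
t: 22.9
tcp_pos: [0.5639, -0.0255, 0.1538]
ee_rot: [-0.07, 3.141, -0.0]
force: [-0.3, 0.0, -0.2]
opening: 0.603
```

```bash
python3 w.py wo; python3 - <<'E'
from h import *
w=cv2.imread("pics/wo.png");cv2.imwrite("pics/woz.png",crop(w,230,180,170,140,4.5))
E
```

```text
22.9 [ 0.56391965 -0.02550062  0.15384923] yaw x -177.43377324922747 [-2.24892082e-01  2.18389850e-01  1.95668496e+00 -2.56761460e-05
  9.66442575e-01 -1.84046292e+00] [-0.33882726  0.00502785 -0.20104989]
```

View pics/woz.png

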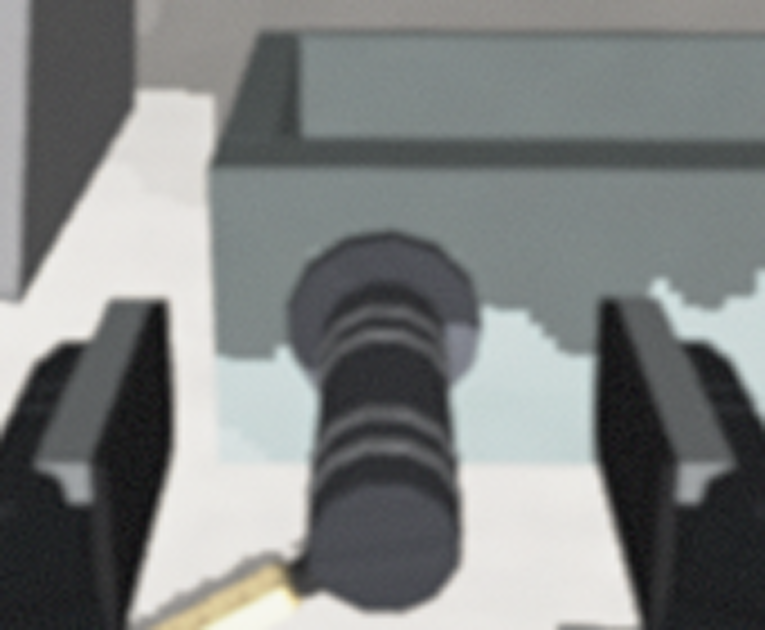

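{"method": "step_arm", "body": {"deltas": [[60, [0, 0, 1], 0], [60, [0, 0, 3], 0], [60, [0, 0, 4], 0], [60, [0, 0, 4], 0], [60, [-2, 0, 3], 0], [60, [-3, 0, 0], 0], [60, [0, 0, 0], 0], [60, [0, 0, 0], 0], [60, [0, 0, 0], 0]]}}

```text
t: 24.0
tcp_pos: [0.5143, -0.0255, 0.3038]
ee_rot: [-0.07, 3.141, 0.0]
force: [-0.2, -0.5, -1.2]
opening: 0.598
```

```bash
python3 w.py wz; python3 - <<'E'
from plant import ctrl
from h import *
w=cv2.imread("pics/wz.png")
s=np.mean([ctrl.camera("scene").astype(float) for _ in range(4)],0).astype(np.uint8)[:,:,::-1]
a=crop(w,250,160,150,110,4);b=crop(s,160,140,240,130,3.1)
cv2.imwrite("pics/fz1.png",a);cv2.imwrite("pics/fz2.png",b)
E
```

```text
24.0 [ 0.51430337 -0.02554318  0.30378249] yaw x -177.43946070090854 [-2.46870383e-01 -7.06073244e-02  1.96526167e+00  7.02792532e-05
  1.24680941e+00 -1.86237892e+00] [-0.22280259 -0.49873055 -1.17928203]
```

View pics/fz1.png

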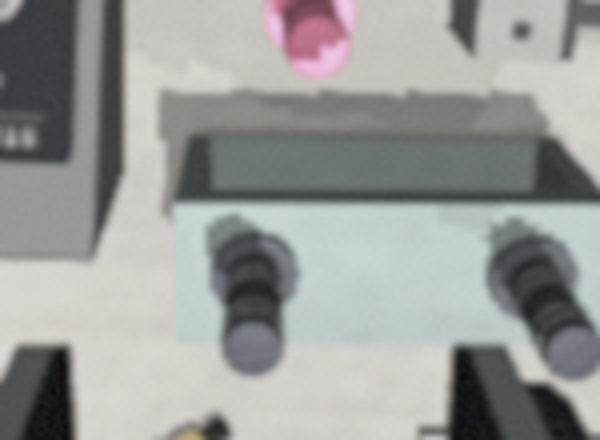

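View pics/fz2.png

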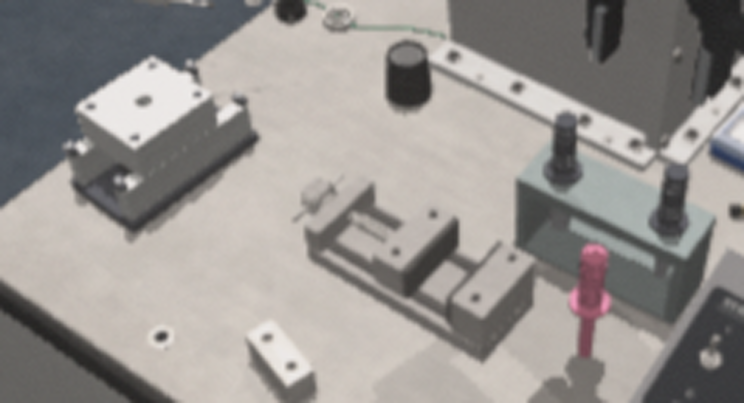

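Both drifts hang upright in the stand, collars down (at about (253,270) and (535,270) in the wrist crop). The gripper is clear of everything and the bore is empty. I'm handing in.

```bash
python3 -c "
from plant import ctrl
ctrl.sign_off();print(ctrl.state()['t'])"
```

```text
the job is handed in; nothing more can be done
the job is handed in; nothing more can be done
```

I handed the job in after about 24 s of robot time. The dowel pin is out of the block, the slim drift is back in its own hole, and the stouter drift was never touched. The simulator gave no verdict.

- **Which drift:** The scene view showed shanks about 6 and 4.3 pixels wide, so I took the thinner one, at about (0.565, -0.026).
- **Pushing the pin:** I entered the bore at about (0.4486, 0.3298) and met the pin roughly 7 mm below the top face. I pushed it down at about 7 N. At a nose height of about 36 mm the tool stopped moving and the force rose, which I took as the pin standing on the pad. The highest reading at the end of any move was 9 N vertically (forces during a move were not recorded), against the 30 N limit.
- **Last checks:** After I withdrew the drift, the bore looked empty. The wrist and scene pictures showed both drifts upright with their collars on the stand, and the gripper open and clear.
- **Disagreements and limits:**
  - The top camera read about 2–4 mm away from the wrist camera, so I set the fits by the wrist view.
  - The nose sat about 1 mm off on the way back, probably a slight tilt in the grip, and I corrected that before re-inserting.
  - I did not see the pin itself on the pad; its position comes from the stop in travel and the empty bore.

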